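Press a duct into the corner of a bonding jig

ROBOT

A 6-joint arm with a two-finger parallel gripper is mounted at the origin on a cart in front of the work surface, level with it; the furniture and walls round the work are solid. World frame = base frame: x ahead of the robot, y to its left, z up, the work surface at z = 0. Lengths are in m, angles in rad, forces in N, time in s.
With the tool pointing down it reaches from about 0.35 to 0.975 m from the base axis. Payload 4.9 kg.
Tool frame: the origin (TCP) lies at the very end of the fingers, on their centre line; the grasp point (between the pads) lies manip.grip_point_offset behind it (manip.grip_point_offset is the distance from the TCP to the grasp point, in m); z points along the fingers, y is the line along which they close (so a half turn about z gives the same grasp; the last joint's range is limited). The gripper opens to 85 mm and grips with 20 to 120 N. Pads are 22 mm wide; open, the fingers measure 114 mm over their backs; the gripper's body (76 mm by 85 mm) begins 54 mm behind the grasp point. The pads swing forward as they close: fully open they stand 13 mm farther back than shut.
Start: joints at [-1.312, 0.053, 1.613, -0, 1.476, -0.119], TCP at [0.231, -0.581, 0.208] pointing down, gripper open.
Joint ranges: [-3.01, 3.01], [-1.01, 2.22], [0.06, 2.58], [-1.02, 4.17], [0.09, 2.62], [-3.14, 3.14]. Speed limits (rad/s): [2.57, 2.57, 3.14, 3.14, 3.14, 3.14].

INTERFACE

Orientations are given as a unit quaternion [w, x, y, z].
In Python, from plant import manip gives the robot as it stands.
- The arm moves only by the shell command python3 -m crank 'ROWS' [OPENING]. ROWS is JSON, a list of rows, each an object of numbers: "x", "y", "z": the shift along the tool's x, y, z in cm; "turn": the turn about the tool's z in rad. In form: [{"x": .., "y": .., "z": .., "turn": ..}, ...]. A call has 1 to 5 rows; each row shifts and turns the commanded pose from where the row before left it, along the tool's axes as they then stand; what a row does not reach is not made up. A row lasts 1/10 s, in which the tool goes at most 50 mm and 8.59 degrees, less where a joint would pass 70% of its speed; a pose out of reach is approached as far as the arm can. A call with a gripper value outside its range is refused whole. OPENING is the opening in per cent of the stroke, from 0 (shut) to 100 (fully open), set as the call begins (- or left out, the last holds). The fingers move at their own pace and stop on an object; the grip force is fixed at half the most. Time passes only in rows, so rows that do not move let the fingers close. It gives the time, the measured TCP pose, the force, the opening and the grip force at its end, in the units of the state.
- manip.state(): the state, without advancing time (a new reading comes with each control period).
- manip.grab_frame(name): name is "scene" or "top"; returns (picture, depth): 400x640x3 uint8, red, green, blue; 400x640 float32, m along the optical axis (not along the pixel's ray), 0 where there is no reading.
- manip.camera_model(name): a dict with "mtx" (3x3 intrinsics, pixels), "k1" (the pictures are not rectified: a ray, as slopes to the right and down, at radius r is drawn at 1 + k1 r^2 times it, then the intrinsics apply), "world_to_cam" (4x4, takes a point from world to camera coordinates). Camera axes: x right, y down, z forward; pixel columns grow to the right and rows downward; lengths in m; the calibration is good to about 2 mm. A picture is of the moment at which its call begins. camera_model takes no time and is no camera call.
- manip.job_done(): hands the job in; it is judged then, once.
The state is a dict: "time": time; "joint_pos": joint angles; "joint_vel": joint speeds; "joint_efforts": joint torques, N m; "tool_pos": TCP position; "tool_rot": TCP orientation; "contact_force": force on the tool from outside, world axes, zero at the start; "ft_torque": the same for the moment, N m; "gripper_width": opening from 0.0 (shut) to 1.0 (fully open); "grasp_force": force on a finger pad.
Only numpy, scipy, OpenCV 4.12 (cv2) and the standard library are available. Lean on these libraries where they do the work, as an engineer would, in place of code of your own. Each camera call takes 0.05 s, during which the arm holds its last target. There are 200 camera calls.

TASK

The black duct's foam seal has just been glued. Without lifting or tipping it off the white board, slide the duct sideways along the board into the corner on the blue outline, one end square against the aluminium fence and one long side touching the red stop block. Finish holding it there with one steady diagonal push of the gripper that presses it against the fence and down onto the board together, about 10 N each way (neither slack nor over 25 N), and do not let go; leave the tape, the tally counter, the screwdriver and the glue bottle where they are.

Things in the scene. Friction and masses are not known exactly. Their poses are not given: they have to be found in the camera images.
- duct_center (a point): Centre, 55 mm above the underside, of the loose black duct (0.14 to 0.28 kg) on the board: a rectangular tube open above and below. y: long axis. Foot flange 132 (y) x 82 (x) x 12 mm high; above it 5 mm walls rise to 110 mm, 118 x 68 mm outside: short end walls 54 to 59 mm from the centre along y, long walls 29 to 34 mm along x. Pinch a short end wall from above, or grip across the 68 mm.
- board_top (a point): Middle of the top face of the white laminate-faced jig board, fixed to the bench; the face is 15 mm above the bench. The board's x axis points away from the robot towards the fence, its y axis (360 mm long) runs along the fence, towards the stop. It reaches from x = -100 to +115 mm. Board, fence and stop are slick (friction about 0.3), yet rubbing takes up part of a push.
- fence: Fixed aluminium fence (360 mm long along y, 24 mm thick, 30 mm high above the board) along the far edge of the board. Origin at the foot of the middle of its working face, on the board's top; the face is the plane x = 0 of this frame and looks to -x. Duct seated: its centre is 66 mm from this face (x = -66 mm).
- stop: Fixed red stop block, 110 (x) x 28 x 26 mm high, square to the fence, at a varying place along it. Origin on the board's top in the corner of fence face and stop face; the stop face is the plane y = 0 here and looks to -y; axes as the fence's. Block from x = -117 to -7 mm. A thin blue painted L marks two edges of the seat. Seated duct: centre at x = -66, y = -41 mm here, long axis along x.
- duct: The same duct; origin at the centre of its underside, same axes; its ends are alike, all is rigid. It starts with an end facing the fence within 15 degrees, that end 25 to 60 mm short of the fence, and 10 to 20 cm to the right (-y of the board) of its final place. All ducts off the board are fixed clutter.
- board: The jig board; origin in the middle of its underside, 15 mm below point board_top, same axes.
- tape_roll: Bystander: white tape roll lying flat, 72 mm across, 20 mm high; origin at the centre of its underside.
- tally: Bystander: small white round hand tally counter, 46 mm across, 32 mm high; origin at the centre of its underside.
- driver: Bystander: screwdriver with yellow handle, 189 mm long along its y, 29 mm thick; origin at the centre of its underside.
- glue: Bystander: white glue bottle with red tip, standing, 42 mm across, 119 mm high; origin at the centre of its underside.

How it is judged:
On the way:
1. the duct stands in the corner, square against fence and stop (x of duct_center in the frame of fence between -0.07 and -0.062 m and y of duct_center in the frame of stop between -0.046 and -0.038 m and angle between the y axis of duct_center and the x axis of fence, either way round below 0.05 rad and angle between duct_center's own z axis and vertical below 0.04 rad), for 0.2 s.
At the end, for the whole second after the job is handed in: Duct in the corner: end within 4 mm of the fence, side within 4 mm of the stop, square within 0.05 rad, upright within 0.04 rad, at rest; the gripper still presses it with 3 to 25 N on the fence and 4 to 27 N (weight included) on the board at once (all of step 1 and contact force between duct and fence between 3 and 25 N and contact force between duct and board between 4 and 27 N and contact force between any of the fingers, the arm and duct above 2 N and linear speed of duct below 0.02 m/s); the arm keeps its last pose, push and grip.
It fails at once if the duct is lifted off the board (more than 8 mm) (z of duct_center in the frame of board above 0.078 m).
It fails at once if the duct is tipped (more than 0.2 rad) (angle between duct_center's own z axis and vertical above 0.2 rad).
It fails at once if the duct is rammed into the fence or crushed onto the board (more than 60 N) (contact force between duct and fence above 60 N or contact force between duct and board above 60 N).
It fails at once if a bystander is moved more than 30 mm (distance of any of tape_roll, tally, driver, glue from where it was at the start of the episode above 0.03 m).
It also fails if it takes over 45 s, if anything falls off the work surface, if the arm or the gripper's body presses on something with over 40 N, if the wrist force passes 120 N, or if a joint passes its speed limit or range.

## Working session

There is one attempt and no reset: what is moved stays moved. The work goes in short steps, Python scripts to look and compute and a shell command to move; the robot and the scene stay as the last step left them, time stands still between calls to the robot, and variables do not carry over. Pictures are saved under pics/ and viewed, at most 10 in all, crops included, and the job is handed in when it is done.

```bash
mkdir -p pics; ls; cat > h.py <<'E'
import numpy as np, cv2
from plant import manip
def ray(cam,u,v):
    m=manip.camera_model(cam);K=np.array(m["mtx"]);T=np.array(m["world_to_cam"]);k=m["k1"]
    d=cv2.undistortPoints(np.array(np.c_[np.ravel(u),np.ravel(v)],float).reshape(-1,1,2),K,np.array([k,0,0,0,0.])).reshape(-1,2)
    R=T[:3,:3];c=-R.T@T[:3,3]
    return c,np.c_[d,np.ones(len(d))]@R   # direction has unit optical depth
def on_plane(cam,u,v,z):
    c,d=ray(cam,u,v);return c+d*((z-c[2])/d[:,2])[:,None]
def cloud(cam,dep):
    vv,uu=np.mgrid[:400,:640];c,d=ray(cam,uu,vv)
    return (c+d*dep.reshape(-1,1)).reshape(400,640,3)
def grab(cam,name):
    im,dep=manip.grab_frame(cam);cv2.imwrite(f"pics/{name}.png",im[:,:,::-1]);np.savez(f"{name}.npz",im=im,dep=dep);return im,dep
E
python3 - <<'E'
from h import *
print(manip.state(), manip.grip_point_offset)
for c in("scene","top"):
    grab(c,c+"0");m=manip.camera_model(c);print(c,ray(c,320,200),m["k1"],np.array(m["mtx"]).round(1).tolist())
E
```

```text
pics
{'time': 0.0, 'joint_pos': array([-1.31202358e+00,  5.33782806e-02,  1.61433848e+00, -1.15151432e-05,
        1.47599002e+00, -1.18997839e-01]), 'joint_vel': array([-0.00224564,  0.0020023 ,  0.00068704, -0.00096157,  0.00086472,
       -0.00090016]), 'joint_efforts': array([ 1.53583380e-03, -3.93687057e+01, -3.70173633e+01,  3.48802007e-05,
        7.18845418e-03, -8.95873029e-06]), 'tool_pos': array([ 0.23035152, -0.58026049,  0.20662322]), 'tool_rot': array([-1.05407954e-03,  9.82213495e-01,  1.87764566e-01, -7.95322658e-05]), 'contact_force': array([-0.34448069, -0.95059227,  0.67819145]), 'ft_torque': array([0.06956835, 0.07004548, 0.02214839]), 'grasp_force': 0.0, 'gripper_width': 1.001010375084032} 0.0187
scene (array([-0.14507072,  0.8429427 ,  0.86926331]), array([[ 0.50579753, -0.5694074 , -0.64834238]])) -0.0715598308706491 [[511.6, 0.0, 311.2], [0.0, 511.6, 205.2], [0.0, 0.0, 1.0]]
top (array([0.39175384, 0.16359911, 1.1288224 ]), array([[ 0.06308472, -0.00196636, -0.99845583]])) -0.09965668293331649 [[447.2, 0.0, 314.5], [0.0, 447.2, 187.8], [0.0, 0.0, 1.0]]
```

View pics/top0.png

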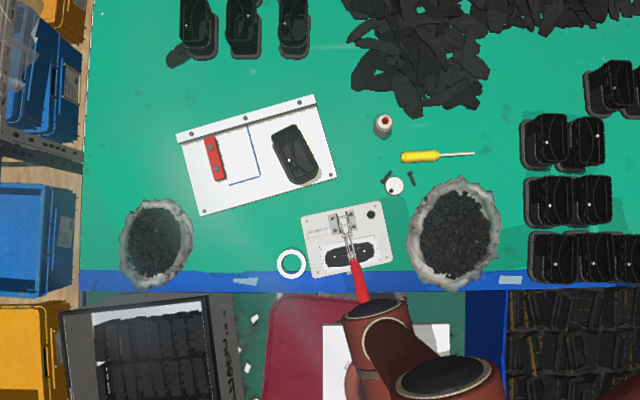

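View pics/scene0.png

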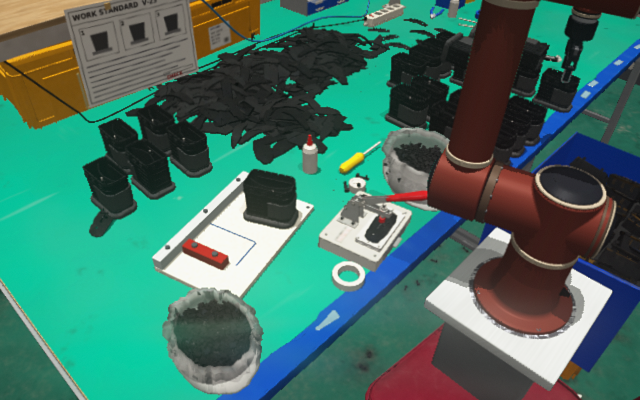

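The top view shows the board with corners near (177,133), (315,95), (337,180) and (200,215). The fence runs along its upper edge, the red stop is at (215,158), the blue L's corner is at (260,178) and the duct is at (295,155). The bystanders are the glue bottle (383,125), the driver (435,156), the tally (394,186) and the tape (291,263). The scene view agrees. Next I measure.

```bash
cat > meas.py <<'E'
from h import *
def rect(P):
    (c,s,a)=cv2.minAreaRect((P[:,:2]*1000).astype(np.float32));return np.array(c)/1000,np.array(s).round(1),a
def duct(cam,im,dep,box=None):
    C=cloud(cam,dep);g=im.max(2)<90
    m=g&(C[:,:,2]>.105)&(C[:,:,2]<.14)&(dep>0)
    if box: u0,u1,v0,v1=box;k=np.zeros_like(m);k[v0:v1,u0:u1]=1;m&=k
    return m,C
E
python3 - <<'E'
from meas import *
f=np.load("top0.npz");im,dep=f["im"],f["dep"];C=cloud("top",dep)
hsv=cv2.cvtColor(im,cv2.COLOR_RGB2HSV);H,S,V=cv2.split(hsv)
vv,uu=np.mgrid[:400,:640]
def sel(m,u0,u1,v0,v1): return m&(uu>u0)&(uu<u1)&(vv>v0)&(vv<v1)
# stop
m=sel(((H<8)|(H>172))&(S>130)&(V>90),195,240,120,195)
print("stop px",m.sum(),"z",np.percentile(C[m][:,2],[5,50,95]).round(4))
P=on_plane("top",uu[m],vv[m],.041);print("stop rect",rect(P))
# board white
m=sel((S<50)&(V>170),165,350,85,225);m=cv2.morphologyEx(m.astype(np.uint8),cv2.MORPH_CLOSE,np.ones((3,3)))>0
n,l,st,ce=cv2.connectedComponentsWithStats(m.astype(np.uint8));k=1+np.argmax(st[1:,4]);mb=l==k
print("board z",np.percentile(C[mb][:,2],[5,50,95]).round(4));
print("board rect",rect(on_plane("top",uu[mb],vv[mb],.015)))
zz=C[:,:,2];mf=sel((zz>.035)&(zz<.055)&(S<80),170,325,90,150);print("fence z",mf.sum(),np.median(zz[mf]),rect(C[mf]))
# blue
m=sel((H>105)&(H<130)&(S>90),220,275,115,195);P=on_plane("top",uu[m],vv[m],.015);print("blue",m.sum(),rect(P))
# duct
m=sel((im.max(2)<95)&(zz>.1)&(zz<.14),255,335,110,200);print("duct top",m.sum(),np.percentile(zz[m],[5,50,95]),rect(C[m]))
q=sel((im.max(2)<95)&(zz>.02)&(zz<.14),255,335,110,200);print("duct all",rect(C[q]))
# bystanders
for nm,b,h in(("glue",(370,397,108,142),.1),("tape",(274,308,246,282),.02),("tally",(384,406,174,198),.032),("drv",(398,480,145,167),.02)):
    m=sel((zz>.008)&(dep>0),*b);print(nm,m.sum(),C[m].mean(0).round(3),C[m].min(0).round(3),C[m].max(0).round(3))
o=cv2.resize(im[80:230,160:350],None,fx=4,fy=4,interpolation=cv2.INTER_CUBIC);cv2.imwrite("pics/crop0.png",o[:,:,::-1])
E
```

```text
stop px 385 z [0.0374 0.0409 0.0443]
stop rect (array([0.56699371, 0.42349106]), array([108.1,  26. ]), 16.070011138916016)
board z [0.0112 0.0148 0.0184]
board rect (array([0.56232703, 0.31716971]), array([189.1, 359.5]), 15.701908111572266)
fence z 1589 0.04444992900783307 (array([0.61553113, 0.33325372]), array([130.4, 359.2]), 15.135505676269531)
blue 55 (array([0.56817499, 0.33451685]), array([ 64.3, 150.8]), 75.01762390136719)
duct top 408 [0.10204274 0.11217583 0.12607989] (array([0.56763184, 0.22190691]), array([117.1,  68.5]), 26.47747039794922)
duct all (array([0.59239795, 0.23937582]), array([188.8,  95.3]), 23.388338088989258)
glue 321 [0.638 0.009 0.071] [ 0.624 -0.013  0.008] [0.664 0.027 0.12 ]
tape 390 [0.306 0.233 0.02 ] [0.27  0.194 0.009] [0.347 0.269 0.043]
tally 276 [ 0.496 -0.023  0.024] [ 0.475 -0.046  0.011] [ 0.518 -0.001  0.035]
drv 463 [ 0.572 -0.107  0.022] [ 0.558 -0.232  0.011] [ 0.588 -0.042  0.031]
```

View pics/crop0.png

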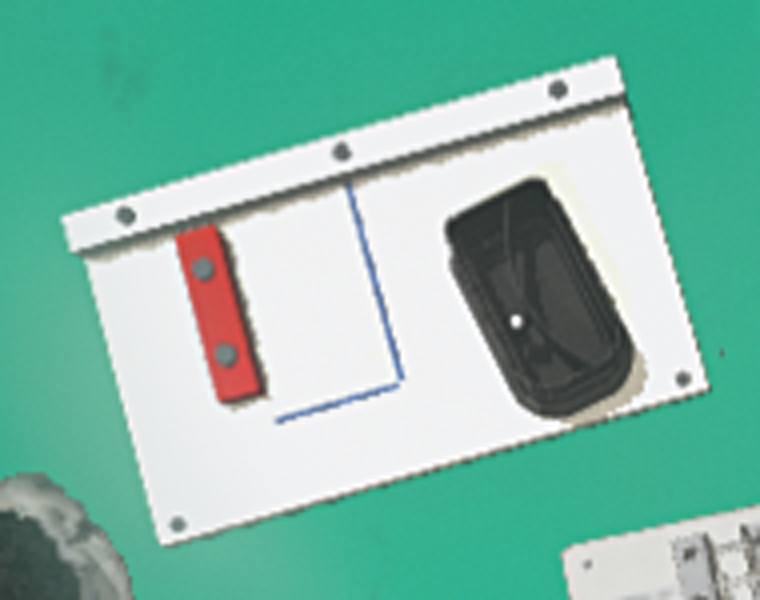

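The duct rim measures 117 x 68 mm, the stop 108 x 26 and the board 360 long, so all three match the given sizes. I cross-check with the scene camera, the blue corner and the fence edge, then work out the first move.

```bash
cat >> meas.py <<'E'
TH=np.deg2rad(15.7);Rb=np.array([[np.cos(TH),-np.sin(TH)],[np.sin(TH),np.cos(TH)]])
def plan(goal,yaw=None,z=None):
    s=manip.state();w,x,y,zq=s["tool_rot"]
    tx=np.array([1-2*(y*y+zq*zq),2*(x*y+w*zq)]);tx/=np.linalg.norm(tx);ty=np.array([tx[1],-tx[0]])
    d=np.array(goal)-s["tool_pos"][:2];a=np.arctan2(tx[1],tx[0])
    print("tool yaw",np.rad2deg(a).round(2),"tcp",s["tool_pos"].round(4),"move x,y cm",(100*d@tx).round(2),(100*d@ty).round(2),
      "" if z is None else "z cm %.2f"%(100*(s["tool_pos"][2]-z)),"" if yaw is None else "turn %.3f"%(a-np.deg2rad(yaw)))
E
python3 - <<'E'
from meas import *
vv,uu=np.mgrid[:400,:640]
f=np.load("scene0.npz");im,dep=f["im"],f["dep"];C=cloud("scene",dep)
hsv=cv2.cvtColor(im,cv2.COLOR_RGB2HSV);H,S,V=cv2.split(hsv)
b=(uu>235)&(uu<310)&(vv>160)&(vv<235)
m=b&(im.max(2)<110)&(C[:,:,2]>.11)&(C[:,:,2]<.14)
print("duct scene",m.sum(),np.percentile(C[m][:,2],[5,50,95]),rect(C[m]))
m=(uu>175)&(uu<235)&(vv>230)&(vv<275)&((H<8)|(H>172))&(S>130)&(V>90)
q=m&(C[:,:,2]>.037);print("stop scene",q.sum(),rect(C[q]),rect(on_plane("scene",uu[q],vv[q],.041)))
f=np.load("top0.npz");im,dep=f["im"],f["dep"];C=cloud("top",dep)
g=cv2.cvtColor(im,cv2.COLOR_RGB2GRAY).astype(float)
# fence top inner edge: white->dark going down each column
E=[]
for u in range(188,312,4):
    v0=133+38*(u-177)/-138.; col=g[int(v0)+2:int(v0)+18,u]
    k=np.argmax(col<175)
    if col[k]<175: t=(col[k-1]-175)/(col[k-1]-col[k]); E.append((u,int(v0)+2+k-1+t))
E=np.array(E);P=on_plane("top",E[:,0],E[:,1],.045)[:,:2]
vx,vy,x0,y0=cv2.fitLine((P*1000).astype(np.float32),cv2.DIST_HUBER,0,.01,.01).ravel()
a=np.rad2deg(np.arctan2(-vx*np.sign(vy),abs(vy)));print("fence yaw",a,"pt",x0,y0,"res",np.std((P*1000-[x0,y0])@[-vy,vx]))
O=np.array([.567,.4235])-Rb@[-.062,.014];print("stop origin",O,"fence pt in stop frame x",(Rb.T@(np.array([x0,y0])/1000-O)))
for c in ((260,175),(247.5,126.5)): print("blue pt in stop frame",Rb.T@(on_plane("top",*c,.015)[0,:2]-O))
print("seat",O+Rb@[-.066,-.041])
d=np.array([.5676,.2219]);ax=np.array([np.cos(np.deg2rad(26.5)),np.sin(np.deg2rad(26.5))])
plan(d-.02*ax,26.5,.25)
E
```

```text
duct scene 641 [0.11079169 0.11725888 0.12517145] (array([0.56586975, 0.2219402 ]), array([117.6,  74.3]), 27.615520477294922)
stop scene 409 (array([0.2214256, 0.6032998]), array([ 90.2, 871.1]), 62.730003356933594) (array([0.56399426, 0.42797546]), array([110.2,  30.7]), 15.23177433013916)
fence yaw 15.892605 pt 653.7292 344.9204 res 4.987711651404332
stop origin [0.63047529 0.42679954] fence pt in stop frame x [ 0.00022981 -0.0851169 ]
blue pt in stop frame [-0.13175092 -0.08237231]
blue pt in stop frame [-0.00281671 -0.08436669]
seat [0.57803226 0.36946955]
tool yaw 21.65 tcp [ 0.2304 -0.5803  0.2068] move x,y cm 58.94 -61.96 z cm -4.32 turn -0.085
```

```bash
python3 -m crank '[{"z":-2.2},{"z":-2.2},{"x":3.4,"y":-3.6},{"x":3.4,"y":-3.6},{"x":3.4,"y":-3.6}]' 100
python3 -m crank '[{"x":3.4,"y":-3.6},{"x":3.4,"y":-3.6},{"x":3.4,"y":-3.6},{"x":3.4,"y":-3.6},{"x":3.4,"y":-3.6}]'
python3 -m crank '[{"x":3.4,"y":-3.6},{"x":3.4,"y":-3.6},{"x":3.4,"y":-3.6},{"x":3.4,"y":-3.6},{"x":3.4,"y":-3.6}]'
python3 -m crank '[{"x":3.4,"y":-3.6},{"x":3.4,"y":-3.6},{"turn":-0.085},{},{}]'
python3 -c "
from meas import *
d=np.array([.5670,.2219]);t=np.deg2rad(26.8);plan(d-.02*np.array([np.cos(t),np.sin(t)]),26.8,.065);print(manip.state()['contact_force'])"
```

```text
tool yaw 21.65 tcp [ 0.2304 -0.5803  0.2068] move x,y cm 58.89 -61.97 z cm 14.18 turn -0.090
[-0.03544356 -0.43273479  0.37745362]schema error: expected keys x, y, z, turn
schema error: expected keys x, y, z, turn
schema error: expected keys x, y, z, turn
schema error: expected keys x, y, z, turn
```

Each row needs all four keys.

```bash
python3 -m crank '[{"x":0,"y":0,"z":-2.2,"turn":0},{"x":0,"y":0,"z":-2.2,"turn":0},{"x":3.4,"y":-3.6,"z":0,"turn":0},{"x":3.4,"y":-3.6,"z":0,"turn":0},{"x":3.4,"y":-3.6,"z":0,"turn":0}]' 100
python3 -m crank '[{"x":3.4,"y":-3.6,"z":0,"turn":0},{"x":3.4,"y":-3.6,"z":0,"turn":0},{"x":3.4,"y":-3.6,"z":0,"turn":0},{"x":3.4,"y":-3.6,"z":0,"turn":0},{"x":3.4,"y":-3.6,"z":0,"turn":0}]'
python3 -m crank '[{"x":3.4,"y":-3.6,"z":0,"turn":0},{"x":3.4,"y":-3.6,"z":0,"turn":0},{"x":3.4,"y":-3.6,"z":0,"turn":0},{"x":3.4,"y":-3.6,"z":0,"turn":0},{"x":3.4,"y":-3.6,"z":0,"turn":0}]'
python3 -m crank '[{"x":3.4,"y":-3.6,"z":0,"turn":0},{"x":3.4,"y":-3.6,"z":0,"turn":0},{"x":0,"y":0,"z":0,"turn":-0.09},{"x":0,"y":0,"z":0,"turn":0},{"x":0,"y":0,"z":0,"turn":0}]'
python3 -c "
from meas import *
d=np.array([.5670,.2219]);t=np.deg2rad(26.8);plan(d-.02*np.array([np.cos(t),np.sin(t)]),26.8,.065);print(manip.state()['contact_force'])"
```

```text
time: 0.6
tool_pos: [0.2857, -0.4413, 0.2513]
tool_rot: [-0.0, 0.982, 0.187, 0.0]
contact_force: [0.3, -0.6, 0.6]
gripper_width: 0.999
grasp_force: 0.0
time: 1.1
tool_pos: [0.3772, -0.2109, 0.2515]
tool_rot: [-0.0, 0.982, 0.187, 0.0]
contact_force: [0.8, 0.2, -0.1]
gripper_width: 1.0
grasp_force: 0.0
time: 1.6
tool_pos: [0.4688, 0.0193, 0.2516]
tool_rot: [0.0, 0.982, 0.188, 0.0]
contact_force: [1.8, 0.1, 0.0]
gripper_width: 1.001
grasp_force: 0.0
time: 2.1
tool_pos: [0.5051, 0.1089, 0.2514]
tool_rot: [0.0, 0.973, 0.231, -0.0]
contact_force: [-0.5, -0.6, -0.4]
gripper_width: 0.997
grasp_force: 0.0
tool yaw 26.69 tcp [0.5051 0.1089 0.2514] move x,y cm 8.61 -7.31 z cm 18.64 turn -0.002
[-0.51828987 -0.63797763 -0.44033644]
```

```bash
python3 -m crank '[{"x":2.9,"y":-2.4,"z":0,"turn":0},{"x":2.9,"y":-2.4,"z":0,"turn":0},{"x":2.8,"y":-2.5,"z":0,"turn":0},{"x":0,"y":0,"z":4,"turn":0},{"x":0,"y":0,"z":4,"turn":0}]'
python3 -m crank '[{"x":0,"y":0,"z":1.5,"turn":0},{"x":0,"y":0,"z":0,"turn":0}]'
python3 - <<'E'
from meas import *
d=np.array([.5670,.2219]);t=np.deg2rad(26.8);plan(d-.02*np.array([np.cos(t),np.sin(t)]),26.8,.065)
a,_=grab("top","top1");b,_=grab("scene","scene1")
o=np.hstack([cv2.resize(x,(390,480),interpolation=cv2.INTER_CUBIC) for x in (a[80:240,220:350],b[110:270,180:310])])
cv2.imwrite("pics/both1.png",o[:,:,::-1])
E
```

```text
time: 2.6
tool_pos: [0.5508, 0.2129, 0.1729]
tool_rot: [0.0, 0.973, 0.231, 0.002]
contact_force: [-0.3, -0.4, -0.9]
gripper_width: 0.998
grasp_force: 0.0
time: 2.8
tool_pos: [0.5473, 0.2115, 0.1538]
tool_rot: [0.0, 0.973, 0.231, -0.003]
contact_force: [-0.0, -0.1, 1.4]
gripper_width: 1.001
grasp_force: 0.0
tool yaw 26.66 tcp [0.5473 0.2115 0.1538] move x,y cm 0.23 -0.04 z cm 8.88 turn -0.002
```

View pics/both1.png

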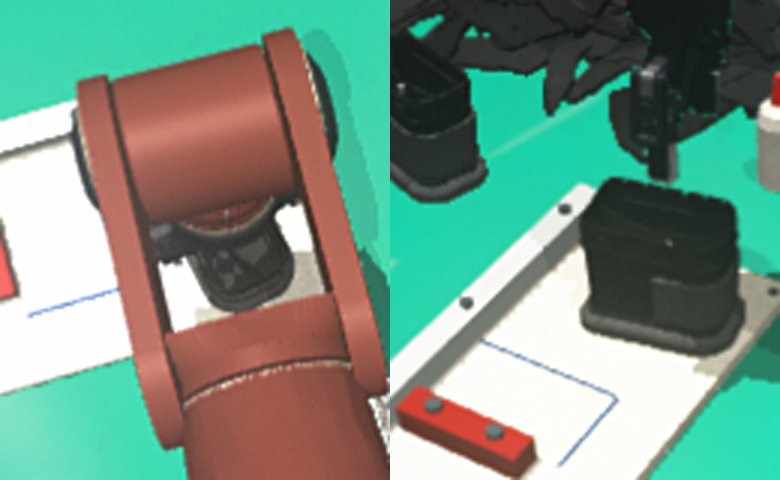

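The left panel shows the gripper centred over the duct. In the right panel the near finger's tip, at (665,175), stands just above and outside the long-wall side. I descend in steps and watch the force.

```bash
python3 -m crank '[{"x":0.2,"y":0,"z":1,"turn":0},{"x":0,"y":0,"z":1,"turn":0},{"x":0,"y":0,"z":1,"turn":0},{"x":0,"y":0,"z":1,"turn":0},{"x":0,"y":0,"z":0,"turn":0}]'

```

```text
time: 3.4
tool_pos: [0.5495, 0.2136, 0.1144]
tool_rot: [0.0, 0.973, 0.232, -0.002]
contact_force: [-0.3, 0.0, -0.1]
gripper_width: 1.0
grasp_force: 0.0
```

```bash
python3 -m crank '[{"x":0,"y":0,"z":0.6,"turn":0},{"x":0,"y":0,"z":0.6,"turn":0},{"x":0,"y":0,"z":0.6,"turn":0},{"x":0,"y":0,"z":0,"turn":0}]'
python3 -m crank '[{"x":0,"y":0,"z":1,"turn":0},{"x":0,"y":0,"z":1,"turn":0},{"x":0,"y":0,"z":1,"turn":0},{"x":0,"y":0,"z":0,"turn":0}]'

```

```text
time: 3.8
tool_pos: [0.5503, 0.2138, 0.0976]
tool_rot: [0.0, 0.973, 0.232, -0.001]
contact_force: [0.9, -0.8, -0.9]
gripper_width: 0.998
grasp_force: 0.0
time: 4.2
tool_pos: [0.5493, 0.2135, 0.0663]
tool_rot: [0.0, 0.973, 0.232, -0.002]
contact_force: [-0.0, 0.2, 0.2]
gripper_width: 1.0
grasp_force: 0.0
```

```bash
python3 -m crank '[{"x":0,"y":0,"z":0,"turn":0},{"x":0,"y":0,"z":0,"turn":0},{"x":0,"y":0,"z":0,"turn":0},{"x":0,"y":0,"z":0,"turn":0},{"x":0,"y":0,"z":0,"turn":0}]' 60

```

```text
time: 4.7
tool_pos: [0.5512, 0.214, 0.0692]
tool_rot: [0.0, 0.973, 0.232, 0.0]
contact_force: [0.6, 0.2, -0.3]
gripper_width: 0.787
grasp_force: 68.2
```

```bash
python3 -m crank '[{"x":0,"y":0,"z":0.1,"turn":0},{"x":0,"y":0,"z":0,"turn":0},{"x":0,"y":0,"z":0,"turn":0}]' 
python3 - <<'E'
from meas import *
s=manip.state();print(s["contact_force"].round(1),s["ft_torque"].round(2),s["tool_pos"])
O=np.array([.6305,.4268])
for off in ([-.086,-.060],[-.086,-.041]): plan(O+Rb@(np.array(off)),15.7)
E
```

```text
time: 5.0
tool_pos: [0.5512, 0.214, 0.0692]
tool_rot: [0.0, 0.973, 0.232, 0.0]
contact_force: [-2.9, -1.2, 5.6]
gripper_width: 0.788
grasp_force: 69.0
[-2.9 -1.2  5.6] [-0.24  0.44 -0.01] [0.55120705 0.21403712 0.06916345]
tool yaw 26.81 tcp [0.5512 0.214  0.0692] move x,y cm 7.08 -11.18  turn 0.194
tool yaw 26.81 tcp [0.5512 0.214  0.0692] move x,y cm 7.44 -13.05  turn 0.194
```

```bash
python3 -m crank '[{"x":0,"y":0,"z":0,"turn":0.05},{"x":0,"y":0,"z":0,"turn":0.05},{"x":0,"y":0,"z":0,"turn":0.05},{"x":0,"y":0,"z":0,"turn":0.044},{"x":0,"y":0,"z":0,"turn":0}]'
python3 -m crank '[{"x":0.2,"y":-1,"z":0,"turn":0},{"x":0.3,"y":-1,"z":0,"turn":0},{"x":0.3,"y":-1,"z":0,"turn":0},{"x":0.2,"y":-1,"z":0,"turn":0},{"x":0,"y":0,"z":0,"turn":0}]'
python3 -c "
from meas import *
s=manip.state();print(s['ft_torque'].round(2));plan(np.array([.6305,.4268])+Rb@np.array([-.086,-.060]),15.7)"
```

```text
time: 5.5
tool_pos: [0.5521, 0.2137, 0.0691]
tool_rot: [0.0, 0.991, 0.137, 0.001]
contact_force: [0.7, -0.8, 3.7]
gripper_width: 0.787
grasp_force: 68.9
time: 6.0
tool_pos: [0.5505, 0.2568, 0.0692]
tool_rot: [-0.0, 0.991, 0.137, 0.001]
contact_force: [0.2, 0.8, 5.0]
gripper_width: 0.784
grasp_force: 69.1
[-0.17  0.08 -0.02]
tool yaw 15.79 tcp [0.5505 0.2568 0.0692] move x,y cm 3.71 -8.2  turn 0.002
```

```bash
python3 -m crank '[{"x":0.5,"y":-1.3,"z":0,"turn":0},{"x":0.5,"y":-1.3,"z":0,"turn":0},{"x":0.5,"y":-1.3,"z":0,"turn":0},{"x":0.5,"y":-1.3,"z":0,"turn":0},{"x":0,"y":-1.3,"z":0,"turn":0}]'
python3 -m crank '[{"x":0,"y":0,"z":0,"turn":0},{"x":0,"y":0,"z":0,"turn":0}]'
python3 - <<'E'
from meas import *
s=manip.state();print(s['ft_torque'].round(2));plan(np.array([.6305,.4268])+Rb@np.array([-.086,-.041]),15.7)
a,_=grab("top","top2");b,_=grab("scene","scene2")
o=np.hstack([cv2.resize(x,(390,480),interpolation=cv2.INTER_CUBIC) for x in (a[80:240,170:300],b[150:310,140:270])])
cv2.imwrite("pics/both2.png",o[:,:,::-1])
E
```

```text
time: 6.5
tool_pos: [0.5526, 0.3236, 0.069]
tool_rot: [0.001, 0.991, 0.137, 0.001]
contact_force: [1.2, -2.8, 5.5]
gripper_width: 0.782
grasp_force: 69.1
time: 6.7
tool_pos: [0.5519, 0.3253, 0.0692]
tool_rot: [-0.001, 0.991, 0.137, 0.001]
contact_force: [0.0, 2.6, 5.9]
gripper_width: 0.783
grasp_force: 69.0
[0.14 0.13 0.03]
tool yaw 15.77 tcp [0.5519 0.3253 0.0692] move x,y cm 1.71 -3.54  turn 0.001
```

View pics/both2.png

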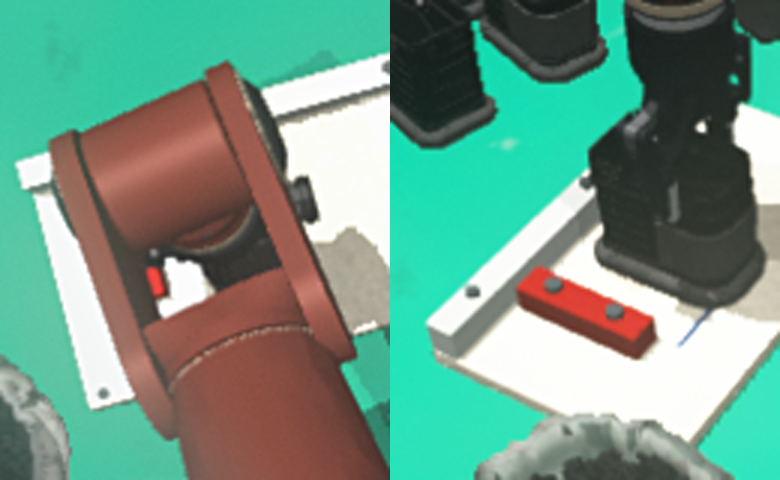

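The duct stands upright beside the red stop, with its end short of the fence. The right panel shows the stop at (590,310) and the duct's flange at (680,270). Now I approach the stop and then feel for contact.

```bash
python3 -m crank '[{"x":0,"y":-0.8,"z":0,"turn":0},{"x":0,"y":-0.8,"z":0,"turn":0},{"x":0,"y":-0.8,"z":0,"turn":0},{"x":0,"y":-0.5,"z":0,"turn":0},{"x":0,"y":0,"z":0,"turn":0}]'
python3 -m crank '[{"x":0,"y":-0.2,"z":0,"turn":0},{"x":0,"y":-0.2,"z":0,"turn":0},{"x":0,"y":0,"z":0,"turn":0}]'
cat > st.py <<'E'
from meas import *
s=manip.state();F=s["contact_force"];f=Rb.T@F[:2];p=Rb.T@(s["tool_pos"][:2]-[.6305,.4268])*1000
print("t",s["time"].__round__(2),"F board x,y,z",f.round(1),F[2].round(1),"tcp in stop mm",p.round(1),"z",s["tool_pos"][2].round(4),"tq",s["ft_torque"].round(2))
E
python3 st.py
```

```text
time: 7.3
tool_pos: [0.5441, 0.352, 0.0691]
tool_rot: [0.0, 0.991, 0.137, 0.001]
contact_force: [0.4, -1.2, 5.7]
gripper_width: 0.782
grasp_force: 69.3
time: 7.6
tool_pos: [0.5433, 0.3552, 0.0691]
tool_rot: [0.0, 0.991, 0.137, 0.001]
contact_force: [0.2, -2.3, 5.4]
gripper_width: 0.788
grasp_force: 69.2
t 7.6 F board x,y,z [-0.4 -2.3] 5.4 tcp in stop mm [-103.4  -45.3] z 0.0691 tq [-0.92 -0.15 -0.07]
```

```bash
for i in 1; do python3 -m crank '[{"x":0,"y":-0.1,"z":0,"turn":0},{"x":0,"y":0,"z":0,"turn":0}]' >/dev/null; python3 st.py; python3 -m crank '[{"x":0,"y":-0.1,"z":0,"turn":0},{"x":0,"y":0,"z":0,"turn":0}]' >/dev/null; python3 st.py;  python3 -m crank '[{"x":0,"y":-0.1,"z":0,"turn":0},{"x":0,"y":0,"z":0,"turn":0}]' >/dev/null; python3 st.py; done
```

```text
t 7.8 F board x,y,z [-0.6 -3.2] 5.1 tcp in stop mm [-103.4  -44.5] z 0.0691 tq [-1.01 -0.14 -0.05]
t 8.0 F board x,y,z [-0.3 -3.9] 5.8 tcp in stop mm [-103.4  -43.6] z 0.069 tq [-1.   -0.13 -0.05]
t 8.2 F board x,y,z [-0.5 -2.6] 5.8 tcp in stop mm [-103.3  -42.6] z 0.0691 tq [-1.01 -0.15 -0.01]
```

```bash
python3 -m crank '[{"x":0,"y":-0.1,"z":0,"turn":0},{"x":0,"y":0,"z":0,"turn":0}]' >/dev/null; python3 st.py; python3 -m crank '[{"x":0,"y":-0.1,"z":0,"turn":0},{"x":0,"y":0,"z":0,"turn":0}]' >/dev/null; python3 st.py;  python3 -m crank '[{"x":0.3,"y":0,"z":0,"turn":0},{"x":0.4,"y":0,"z":0,"turn":0},{"x":0.4,"y":0,"z":0,"turn":0},{"x":0,"y":0,"z":0,"turn":0}]' >/dev/null; python3 st.py
```

```text
t 8.4 F board x,y,z [-0.2 -2.7] 5.7 tcp in stop mm [-103.4  -41.6] z 0.0691 tq [-1.06 -0.19 -0.  ]
t 8.6 F board x,y,z [-0.9 -4. ] 6.5 tcp in stop mm [-103.3  -40.6] z 0.0691 tq [-1.01 -0.17 -0.03]
t 9.0 F board x,y,z [-2.5  0.5] 7.1 tcp in stop mm [-92.9 -39.3] z 0.0692 tq [-0.5   0.32 -0.16]
```

```bash
python3 -m crank '[{"x":0,"y":-0.1,"z":0,"turn":0},{"x":0,"y":0,"z":0,"turn":0}]' >/dev/null; python3 st.py; python3 -m crank '[{"x":0,"y":-0.1,"z":0,"turn":0},{"x":0,"y":0,"z":0,"turn":0}]' >/dev/null; python3 st.py;  python3 -m crank '[{"x":0,"y":-0.1,"z":0,"turn":0},{"x":0,"y":0,"z":0,"turn":0}]' >/dev/null; python3 st.py
```

```text
t 9.2 F board x,y,z [-2.3 -2.2] 8.2 tcp in stop mm [-93.  -39.2] z 0.0691 tq [-0.95  0.12 -0.17]
t 9.4 F board x,y,z [-1.9 -3.9] 7.5 tcp in stop mm [-92.8 -38.6] z 0.0691 tq [-1.05  0.03 -0.11]
t 9.6 F board x,y,z [-0.5 -6.4] 7.3 tcp in stop mm [-92.7 -38.2] z 0.0691 tq [-1.15 -0.02  0.04]
```

```bash
python3 -m crank '[{"x":0,"y":-0.1,"z":0,"turn":0},{"x":0,"y":0,"z":0,"turn":0}]' >/dev/null; python3 st.py; python3 -m crank '[{"x":0.2,"y":0,"z":0,"turn":0},{"x":0.2,"y":0,"z":0,"turn":0},{"x":0,"y":0,"z":0,"turn":0}]' >/dev/null; python3 st.py;  python3 -m crank '[{"x":0.1,"y":0,"z":0,"turn":0},{"x":0,"y":0,"z":0,"turn":0}]' >/dev/null; python3 st.py;  python3 -m crank '[{"x":0.1,"y":0,"z":0,"turn":0},{"x":0,"y":0,"z":0,"turn":0}]' >/dev/null; python3 st.py
```

```text
t 9.8 F board x,y,z [-2.8 -7.3] 7.2 tcp in stop mm [-92.6 -38.1] z 0.0692 tq [-1.59 -0.08  0.12]
t 10.1 F board x,y,z [-9.8 -8.9] 13.4 tcp in stop mm [-90.6 -38. ] z 0.0694 tq [-1.92  0.95  0.37]
t 10.3 F board x,y,z [-11.   -8.4] 14.5 tcp in stop mm [-89.9 -38. ] z 0.0694 tq [-2.01  1.04  0.42]
t 10.5 F board x,y,z [-11.3  -9.2] 14.2 tcp in stop mm [-88.9 -38. ] z 0.0694 tq [-1.93  1.16  0.36]
```

```bash
python3 - <<'E'
from meas import *
a,_=grab("top","top3");b,_=grab("scene","scene3")
o=np.hstack([cv2.resize(x,(390,480),interpolation=cv2.INTER_CUBIC) for x in (a[100:220,180:278],b[180:300,160:258])])
cv2.imwrite("pics/both3.png",o[:,:,::-1]);print(manip.state()["tool_rot"])
E
python3 st.py
```

```text
[ 0.00274665  0.99048445  0.1375789  -0.00224663]
t 10.6 F board x,y,z [-10.6  -8.7] 13.8 tcp in stop mm [-88.9 -38. ] z 0.0694 tq [-1.97  1.07  0.41]
```

View pics/both3.png

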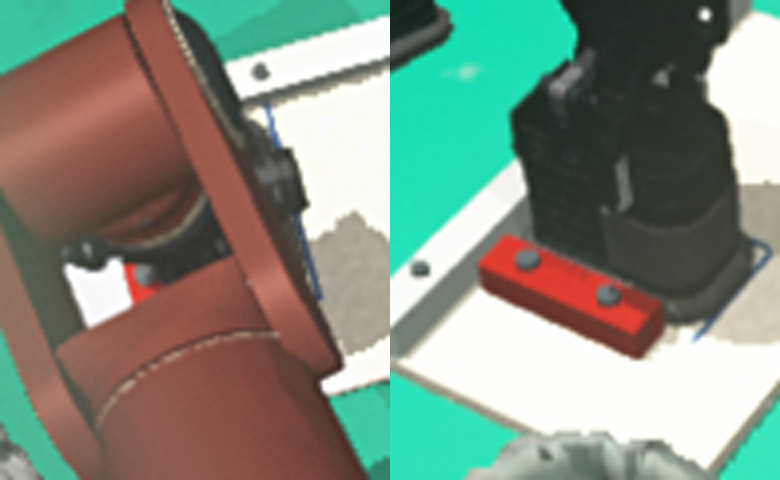

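The right panel shows the duct against the red stop, with its near end close to the blue line at (720,310). I can't see the far end, so I measure the near end of the flange against the seat.

```bash
cat > near.py <<'E'
import sys
from meas import *
f=np.load(sys.argv[1]+".npz");im=f["im"];m=manip.camera_model("scene");T=np.array(m["world_to_cam"])
def proj(P):
    r,_=cv2.Rodrigues(T[:3,:3]);return cv2.projectPoints(P,r,T[:3,3],np.array(m["mtx"]),np.array([m["k1"],0,0,0,0.]))[0].reshape(-1,2)
g=im.astype(np.float32)
xs=np.arange(-150,-110,2.)
for y in (-20,-30,-41,-55):
    w=np.array([[.6305,.4268]])+ (np.c_[xs,np.full(len(xs),y)]/1000)@Rb.T
    p=proj(np.c_[w,np.full(len(w),.015)]).astype(np.float32)
    c=cv2.remap(g,p[:,:1].copy(),p[:,1:].copy(),cv2.INTER_LINEAR)[:,0]
    print(y,[(int(x),int(a[0]),int(a[2])) for x,a in zip(xs,c)])
E
python3 near.py scene3
```

```text
-20 [(-150, 211, 185), (-148, 211, 184), (-146, 209, 183), (-144, 211, 184), (-142, 213, 186), (-140, 212, 185), (-138, 193, 172), (-136, 138, 141), (-134, 87, 110), (-132, 64, 88), (-130, 70, 76), (-128, 72, 68), (-126, 71, 65), (-124, 74, 68), (-122, 76, 70), (-120, 77, 72), (-118, 79, 74), (-116, 82, 76), (-114, 83, 77), (-112, 83, 77)]
-30 [(-150, 212, 186), (-148, 209, 183), (-146, 209, 183), (-144, 211, 184), (-142, 215, 187), (-140, 214, 187), (-138, 198, 175), (-136, 150, 139), (-134, 93, 94), (-132, 70, 69), (-130, 68, 63), (-128, 73, 67), (-126, 78, 72), (-124, 82, 76), (-122, 83, 77), (-120, 83, 77), (-118, 81, 76), (-116, 73, 69), (-114, 64, 60), (-112, 59, 55)]
-41 [(-150, 210, 184), (-148, 208, 182), (-146, 208, 181), (-144, 209, 182), (-142, 213, 186), (-140, 216, 190), (-138, 193, 176), (-136, 141, 138), (-134, 90, 94), (-132, 66, 65), (-130, 68, 63), (-128, 71, 66), (-126, 75, 70), (-124, 80, 75), (-122, 82, 76), (-120, 81, 75), (-118, 73, 68), (-116, 62, 58), (-114, 58, 54), (-112, 59, 55)]
-55 [(-150, 203, 177), (-148, 204, 179), (-146, 206, 181), (-144, 207, 182), (-142, 208, 182), (-140, 208, 181), (-138, 195, 171), (-136, 153, 141), (-134, 92, 91), (-132, 69, 67), (-130, 66, 62), (-128, 69, 65), (-126, 74, 69), (-124, 77, 73), (-122, 79, 75), (-120, 78, 73), (-118, 70, 65), (-116, 61, 56), (-114, 57, 52), (-112, 60, 55)]
```

```bash
python3 -m crank '[{"x":0,"y":0.1,"z":-0.05,"turn":0},{"x":0,"y":0,"z":0,"turn":0}]' >/dev/null; python3 st.py; for i in 1; do python3 -m crank '[{"x":0.1,"y":0,"z":0,"turn":0},{"x":0,"y":0,"z":0,"turn":0}]' >/dev/null; python3 st.py;  python3 -m crank '[{"x":0.1,"y":0,"z":0,"turn":0},{"x":0,"y":0,"z":0,"turn":0}]' >/dev/null; python3 st.py; done
```

```text
t 10.8 F board x,y,z [-6.7 -5.2] 9.3 tcp in stop mm [-88.5 -38.1] z 0.0692 tq [-1.3   0.69  0.26]
t 11.0 F board x,y,z [-7.1 -5. ] 9.8 tcp in stop mm [-87.5 -38.2] z 0.0692 tq [-1.33  0.76  0.32]
t 11.2 F board x,y,z [-7.7 -6. ] 10.7 tcp in stop mm [-86.5 -38.1] z 0.0692 tq [-1.33  0.76  0.28]
```

```bash
for i in 1; do python3 -m crank '[{"x":0.1,"y":0,"z":0,"turn":0},{"x":0,"y":0,"z":0,"turn":0}]' >/dev/null; python3 st.py;  python3 -m crank '[{"x":0.1,"y":0,"z":0,"turn":0},{"x":0,"y":0,"z":0,"turn":0}]' >/dev/null; python3 st.py; python3 -c "
from h import *
grab('scene','scene4')";  python3 near.py scene4 | cut -c1-330; done
```

```text
t 11.4 F board x,y,z [-7.8 -5.3] 9.0 tcp in stop mm [-85.5 -38.1] z 0.0692 tq [-1.29  0.73  0.31]
t 11.6 F board x,y,z [-7.6 -5.5] 9.9 tcp in stop mm [-84.5 -38.1] z 0.0692 tq [-1.31  0.74  0.33]
-20 [(-150, 211, 184), (-148, 210, 184), (-146, 209, 184), (-144, 211, 185), (-142, 213, 186), (-140, 212, 185), (-138, 192, 171), (-136, 138, 144), (-134, 106, 132), (-132, 133, 146), (-130, 166, 155), (-128, 149, 132), (-126, 109, 96), (-124, 79, 71), (-122, 73, 67), (-120, 74, 68), (-118, 76, 71), (-116, 78, 73), (-114, 79, 7
-30 [(-150, 212, 186), (-148, 210, 183), (-146, 210, 183), (-144, 212, 184), (-142, 214, 187), (-140, 214, 186), (-138, 197, 176), (-136, 149, 151), (-134, 105, 133), (-132, 103, 125), (-130, 101, 106), (-128, 87, 81), (-126, 72, 67), (-124, 71, 67), (-122, 76, 71), (-120, 80, 75), (-118, 83, 78), (-116, 83, 78), (-114, 81, 76),
-41 [(-150, 210, 184), (-148, 208, 182), (-146, 207, 182), (-144, 209, 183), (-142, 214, 187), (-140, 217, 190), (-138, 193, 176), (-136, 141, 149), (-134, 98, 127), (-132, 101, 119), (-130, 97, 97), (-128, 81, 76), (-126, 69, 65), (-124, 70, 64), (-122, 75, 69), (-120, 80, 74), (-118, 83, 77), (-116, 80, 75), (-114, 73, 68), (-
-55 [(-150, 203, 177), (-148, 205, 178), (-146, 206, 180), (-144, 208, 182), (-142, 208, 182), (-140, 208, 181), (-138, 193, 172), (-136, 152, 150), (-134, 104, 130), (-132, 94, 118), (-130, 89, 98), (-128, 73, 70), (-126, 70, 65), (-124, 71, 65), (-122, 74, 69), (-120, 79, 73), (-118, 81, 75), (-116, 81, 76), (-114, 76, 71), (-
```

```bash
for i in 1; do python3 -m crank '[{"x":0.1,"y":0,"z":0,"turn":0},{"x":0,"y":0,"z":0,"turn":0}]' >/dev/null; python3 st.py;  python3 -m crank '[{"x":0.1,"y":0,"z":0,"turn":0},{"x":0,"y":0,"z":0,"turn":0}]' >/dev/null; python3 st.py; python3 -m crank '[{"x":0.1,"y":0,"z":0,"turn":0},{"x":0,"y":0,"z":0,"turn":0}]' >/dev/null; python3 st.py; done
python3 - <<'E'
from meas import *
f=np.load("top0.npz");im=f["im"];g=cv2.cvtColor(im,cv2.COLOR_RGB2GRAY).astype(np.float32)
O=np.array([.6305,.4268]);m=manip.camera_model("top");T=np.array(m["world_to_cam"]);r,_=cv2.Rodrigues(T[:3,:3])
xs=np.arange(-20,40,2.)
for y in (-40,-60,-110,-150):
    w=O+(np.c_[xs,np.full(len(xs),y)]/1000)@Rb.T
    for z in (.015,.045):
        p=cv2.projectPoints(np.c_[w,np.full(len(w),z)],r,T[:3,3],np.array(m["mtx"]),np.array([m["k1"],0,0,0,0.]))[0].reshape(-1,2).astype(np.float32)
        c=cv2.remap(g,p[:,:1].copy(),p[:,1:].copy(),cv2.INTER_LINEAR)[:,0];print(y,z,[(int(x),int(a)) for x,a in zip(xs,c)])
E
```

```text
t 11.85 F board x,y,z [-11.9  -5.7] 12.2 tcp in stop mm [-84.3 -38.1] z 0.0693 tq [-1.52  1.11  0.29]
t 12.05 F board x,y,z [-15.3  -6.9] 14.7 tcp in stop mm [-84.1 -38.1] z 0.0695 tq [-1.65  1.63  0.33]
t 12.25 F board x,y,z [-18.4  -7.5] 17.6 tcp in stop mm [-84.  -38.1] z 0.0697 tq [-1.88  2.14  0.32]
-40 0.015 [(-20, 241), (-18, 241), (-16, 241), (-14, 241), (-12, 241), (-10, 241), (-8, 243), (-6, 241), (-4, 228), (-2, 197), (0, 156), (2, 119), (4, 95), (6, 100), (8, 174), (10, 225), (12, 246), (14, 243), (16, 241), (18, 240), (20, 240), (22, 240), (24, 240), (26, 241), (28, 244), (30, 245), (32, 217), (34, 175), (36, 134), (38, 132)]
-40 0.045 [(-20, 241), (-18, 242), (-16, 242), (-14, 239), (-12, 214), (-10, 183), (-8, 153), (-6, 119), (-4, 94), (-2, 104), (0, 154), (2, 229), (4, 242), (6, 242), (8, 241), (10, 241), (12, 241), (14, 241), (16, 241), (18, 242), (20, 244), (22, 235), (24, 199), (26, 154), (28, 132), (30, 133), (32, 135), (34, 134), (36, 134), (38, 134)]
-60 0.015 [(-20, 241), (-18, 241), (-16, 241), (-14, 241), (-12, 241), (-10, 241), (-8, 243), (-6, 236), (-4, 21
[... 1234 characters left out ...]
, 134), (38, 134)]
-150 0.015 [(-20, 241), (-18, 241), (-16, 241), (-14, 241), (-12, 241), (-10, 241), (-8, 242), (-6, 240), (-4, 227), (-2, 195), (0, 157), (2, 125), (4, 94), (6, 97), (8, 162), (10, 222), (12, 247), (14, 243), (16, 241), (18, 241), (20, 241), (22, 240), (24, 240), (26, 241), (28, 242), (30, 245), (32, 228), (34, 190), (36, 143), (38, 132)]
-150 0.045 [(-20, 241), (-18, 241), (-16, 242), (-14, 240), (-12, 225), (-10, 191), (-8, 159), (-6, 126), (-4, 92), (-2, 99), (0, 167), (2, 224), (4, 246), (6, 242), (8, 241), (10, 241), (12, 240), (14, 240), (16, 241), (18, 241), (20, 243), (22, 243), (24, 211), (26, 168), (28, 132), (30, 131), (32, 131), (34, 131), (36, 132), (38, 132)]
```

```bash
python3 -m crank '[{"x":-0.05,"y":0.05,"z":-0.1,"turn":0},{"x":0,"y":0,"z":0,"turn":0},{"x":0,"y":0,"z":0,"turn":0}]'; python3 st.py; python3 -m crank '[{"x":0,"y":0,"z":0,"turn":0},{"x":0,"y":0,"z":0,"turn":0},{"x":0,"y":0,"z":0,"turn":0}]' >/dev/null; python3 st.py
python3 - <<'E'
from meas import *
b,_=grab("scene","scene5");a,_=grab("top","top5")
o=np.hstack([cv2.resize(b[180:300,160:258],(390,480),interpolation=cv2.INTER_CUBIC),cv2.resize(a[100:220,180:278],(390,480),interpolation=cv2.INTER_CUBIC)])
cv2.imwrite("pics/both5.png",o[:,:,::-1])
E
python3 near.py scene5 | sed 's/.*(-140/(-140/' | cut -c1-150
```

```text
time: 12.55
tool_pos: [0.5601, 0.3674, 0.0697]
tool_rot: [0.002, 0.99, 0.138, -0.004]
contact_force: [-11.0, -8.3, 10.7]
gripper_width: 0.786
grasp_force: 69.8
t 12.55 F board x,y,z [-12.8  -5. ] 10.7 tcp in stop mm [-83.9 -38.1] z 0.0697 tq [-1.44  1.5   0.25]
t 12.85 F board x,y,z [-12.1  -4.8] 11.6 tcp in stop mm [-83.9 -38.2] z 0.0697 tq [-1.42  1.56  0.27]
(-140, 212, 185), (-138, 192, 171), (-136, 138, 144), (-134, 108, 132), (-132, 139, 151), (-130, 179, 165), (-128, 161, 142), (-126, 118, 103), (-124,
(-140, 214, 186), (-138, 197, 176), (-136, 148, 151), (-134, 107, 134), (-132, 112, 131), (-130, 114, 115), (-128, 92, 85), (-126, 73, 67), (-124, 69,
(-140, 217, 189), (-138, 192, 175), (-136, 141, 149), (-134, 102, 130), (-132, 121, 132), (-130, 118, 113), (-128, 93, 85), (-126, 70, 65), (-124, 67,
(-140, 208, 181), (-138, 194, 173), (-136, 152, 150), (-134, 104, 130), (-132, 102, 125), (-130, 104, 111), (-128, 85, 80), (-126, 72, 66), (-124, 70,
```

View pics/both5.png

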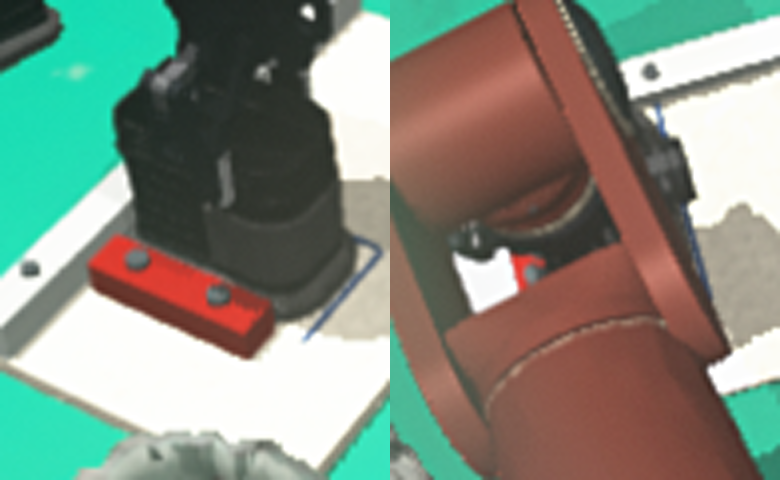

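The view shows the duct in the corner against the red stop, near end at (310,300) parallel to the blue line, and the fence contact is clear in the forces. Last check is pitch: I fit the near end wall by depth against the free-standing frames.

```bash
python3 - <<'E'
from meas import *
def fit(n,cx,cy,yaw):
    f=np.load(n+".npz");im,dep=f["im"],f["dep"];C=cloud("scene",dep).reshape(-1,3)
    t=np.deg2rad(yaw);R=np.array([[np.cos(t),-np.sin(t)],[np.sin(t),np.cos(t)]])
    P=np.c_[(C[:,:2]-[cx,cy])@R,C[:,2]]*1000;ok=(dep.ravel()>0)
    for nm,a,b,lo,hi,w in (("end",0,1,-75,-48,18),("side",1,0,22,46,45)):
        q=P[ok&(P[:,a]>lo)&(P[:,a]<hi)&(abs(P[:,b])<w)&(P[:,2]>40)&(P[:,2]<115)]
        A=np.c_[q[:,2]-80,q[:,b],np.ones(len(q))];k=np.ones(len(q),bool)
        for _ in range(6):
            s=np.linalg.lstsq(A[k],q[k,a],rcond=None)[0];k=abs(q[:,a]-A@s)<6
        print(n,nm,k.sum(),"tilt rad %.4f yaw %.4f pos %.1f"%tuple(s))
O=np.array([.6305,.4268])
fit("scene0",.567,.222,26.8)
for n,x,y in(("scene2",-.0833,-.0765),("scene4",-.0645,-.038),("scene5",-.064,-.038)): fit(n,*(O+Rb@[x,y]),15.7)
E
python3 st.py
```

```text
scene0 end 124 tilt rad 0.0242 yaw 0.0396 pos -60.1
scene0 side 814 tilt rad 0.0127 yaw -0.0366 pos 32.9
scene2 end 227 tilt rad 0.0244 yaw 0.0463 pos -61.7
scene2 side 656 tilt rad 0.0197 yaw -0.0355 pos 32.0
scene4 end 248 tilt rad 0.0271 yaw 0.0423 pos -61.7
scene4 side 641 tilt rad 0.0255 yaw -0.0340 pos 32.2
scene5 end 256 tilt rad 0.0315 yaw 0.0488 pos -61.4
scene5 side 640 tilt rad 0.0311 yaw -0.0350 pos 32.2
t 12.95 F board x,y,z [-12.8  -4.3] 11.6 tcp in stop mm [-83.9 -38.2] z 0.0697 tq [-1.43  1.56  0.25]
```

Compared with the free-standing frame, the end wall pitches about 0.007 rad and the side wall rolls about 0.018 rad, both within 0.04. I ease the sideways push slightly, settle, and check again.

```bash
python3 -m crank '[{"x":0,"y":0.05,"z":0,"turn":0},{"x":0,"y":0,"z":0,"turn":0},{"x":0,"y":0,"z":0,"turn":0},{"x":0,"y":0,"z":0,"turn":0},{"x":0,"y":0,"z":0,"turn":0}]'; python3 st.py;  python3 -m crank '[{"x":0,"y":0,"z":0,"turn":0},{"x":0,"y":0,"z":0,"turn":0},{"x":0,"y":0,"z":0,"turn":0},{"x":0,"y":0,"z":0,"turn":0},{"x":0,"y":0,"z":0,"turn":0}]' >/dev/null; python3 st.py
```

```text
time: 13.45
tool_pos: [0.56, 0.3673, 0.0696]
tool_rot: [0.001, 0.99, 0.138, -0.004]
contact_force: [-11.4, -7.3, 10.4]
gripper_width: 0.789
grasp_force: 69.8
t 13.45 F board x,y,z [-12.9  -3.9] 10.4 tcp in stop mm [-83.9 -38.2] z 0.0696 tq [-1.29  1.57  0.23]
t 13.95 F board x,y,z [-12.  -3.] 11.2 tcp in stop mm [-83.9 -38.2] z 0.0697 tq [-1.3   1.55  0.19]
```

The push is steady at about 12 N on the fence side, 11 N down and 3 N onto the stop, with no drift. I hand it in.

```bash
python3 -c "
from plant import manip
print(manip.job_done())"
```

```text
the job is handed in; nothing more can be done
None
```

I handed the job in with the duct in the corner against fence and stop, still gripped and pressed steadily, with the wrist force reading about 12 N towards the fence and 11 N down; the hand-in gave no verdict, tilt was last estimated at about 0.02 rad against the 0.04 limit, and the arm never worked near the bystanders, though I did not re-measure them.

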